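# Heft the look-alike tins and stack the full one

## Task

Of the three look-alike tins on the sloped wooden rack, one is full of spare blender parts and the other two are empty: feel by lifting which is the heavy one, and set it down gently on the matching tin that stands by itself on the counter, so that the two make one square pile with their edges lined up. Leave the two empties lying in their own places on the rack. Do not shove the standing tin or the other kitchen things about.

Things in the scene. Friction and masses are not known exactly. Their poses are not given: they have to be found in the camera images.
- tin_a: Closed steel tin, 88 x 58 x 32 mm (its x, y, z), flat lid and underside. Origin: centre of the underside; z out of the lid. One of three look-alikes on the sloped rack, lid up, long side up the slope, lower end on the lip; order random. One is full (320 to 540 g), two are empty (90 to 160 g); names do not tell which, only weight does.
- tin_b: Closed steel tin, 88 x 58 x 32 mm (its x, y, z), flat lid and underside. Origin: centre of the underside; z out of the lid. One of three look-alikes on the sloped rack, lid up, long side up the slope, lower end on the lip; order random. One is full (320 to 540 g), two are empty (90 to 160 g); names do not tell which, only weight does.
- tin_c: Closed steel tin, 88 x 58 x 32 mm (its x, y, z), flat lid and underside. Origin: centre of the underside; z out of the lid. One of three look-alikes on the sloped rack, lid up, long side up the slope, lower end on the lip; order random. One is full (320 to 540 g), two are empty (90 to 160 g); names do not tell which, only weight does.
- pile_tin: Closed steel tin, 88 x 58 x 32 mm (its x, y, z), flat lid and underside. Origin: centre of the underside; z out of the lid. Full (450 g), loose, standing flat by itself on the counter to the robot's right: the foot of the pile. Its lid is at 32 mm.
- rack: Fixed wooden rack, 290 mm wide (its y). Its deck climbs along its +x, which points towards the robot, at 31.5 deg (0.55 rad); a lip 12 mm proud of the deck runs along the low far edge; top end 77 mm high. Three tins lie on it side by side, tilted with it, 35 mm gaps; centres of their undersides at x -12, z 45, y -93, 0, +93 mm. Origin: on the counter under its centre.
- jar: Orange plastic twist-cap jar, 66 mm across, 86 mm tall, standing behind and between rack and pile. Origin: centre of the underside. Bystander.
- mug: White ceramic mug, 82 mm across, 92 mm tall, handle at its +y, standing beyond the standing tin. Origin: centre of the underside. Bystander.
- hex_key: Steel hex key, L shape, 100 mm long with a 30 mm leg, 8 mm thick, lying flat between rack and standing tin. Origin: on the counter under the middle of the long arm. Bystander.
- spanner: Short aluminium spanner, 130 mm long, lying flat beside the hex key. Origin: on the counter, near its middle. Bystander.
- shaker: Steel salt shaker, 42 mm across, 78 mm tall, at the right of the standing tin. Origin: centre of the underside. Bystander.
There are look-alikes about, which are no part of the job. What is shaped like the tin_c but blue or turquoise is not meant. What is shaped like the tin_a but pink or turquoise is not meant.

How it is judged (in metres and radians):
On the way:
1. one of the three tins is held by the fingers clear of the rack (((contact force between the fingers and tin_a above 1 N and contact force between tin_a and rack below 0.05 N and distance of tin_a from where it was at the start of the episode above 0.02 m) or (contact force between the fingers and tin_b above 1 N and contact force between tin_b and rack below 0.05 N and distance of tin_b from where it was at the start of the episode above 0.02 m) or (contact force between the fingers and tin_c above 1 N and contact force between tin_c and rack below 0.05 N and distance of tin_c from where it was at the start of the episode above 0.02 m))), for 0.2 s.
At the end, for the whole second after the job is handed in: The full tin (pressing on it with over 2.4 N) rests flat, lid up, on the standing tin: centres within 8 mm along each side, sides parallel within 0.12 rad. The standing tin is upright within 25 mm of its start. Both empties lie on the rack within 25 mm of their own places and 0.25 rad of straight (angle between pile_tin's own z axis and vertical below 0.06 rad and distance of pile_tin from where it was at the start of the episode below 0.025 m and ((contact force between tin_a and pile_tin above 2.4 N and z of tin_a in the frame of pile_tin between 0.029 and 0.035 m and x of tin_a in the frame of pile_tin between -0.008 and 0.008 m and y of tin_a in the frame of pile_tin between -0.008 and 0.008 m and angle between the x axis of tin_a and the x axis of pile_tin, either way round below 0.12 rad and angle between tin_a's own z axis and vertical below 0.06 rad and linear speed of tin_a below 0.01 m/s and distance of each of tin_b, tin_c from where it was at the start of the episode below 0.025 m and angle between the y axis of each of tin_b, tin_c and the y axis of rack, either way round below 0.25 rad and contact force between each of tin_b, tin_c and rack above 0.2 N) or (contact force between tin_b and pile_tin above 2.4 N and z of tin_b in the frame of pile_tin between 0.029 and 0.035 m and x of tin_b in the frame of pile_tin between -0.008 and 0.008 m and y of tin_b in the frame of pile_tin between -0.008 and 0.008 m and angle between the x axis of tin_b and the x axis of pile_tin, either way round below 0.12 rad and angle between tin_b's own z axis and vertical below 0.06 rad and linear speed of tin_b below 0.01 m/s and distance of each of tin_a, tin_c from where it was at the start of the episode below 0.025 m and angle between the y axis of each of tin_a, tin_c and the y axis of rack, either way round below 0.25 rad and contact force between each of tin_a, tin_c and rack above 0.2 N) or (contact force between tin_c and pile_tin above 2.4 N and z of tin_c in the frame of pile_tin between 0.029 and 0.035 m and x of tin_c in the frame of pile_tin between -0.008 and 0.008 m and y of tin_c in the frame of pile_tin between -0.008 and 0.008 m and angle between the x axis of tin_c and the x axis of pile_tin, either way round below 0.12 rad and angle between tin_c's own z axis and vertical below 0.06 rad and linear speed of tin_c below 0.01 m/s and distance of each of tin_a, tin_b from where it was at the start of the episode below 0.025 m and angle between the y axis of each of tin_a, tin_b and the y axis of rack, either way round below 0.25 rad and contact force between each of tin_a, tin_b and rack above 0.2 N))); the robot touches nothing.
It fails at once if a tin is dropped on the standing tin: it comes down on it faster than 0.45 m/s ((horizontal distance between tin_a and pile_tin below 0.04 m and z of tin_a in the frame of pile_tin below 0.05 m and linear speed of tin_a above 0.45 m/s) or (horizontal distance between tin_b and pile_tin below 0.04 m and z of tin_b in the frame of pile_tin below 0.05 m and linear speed of tin_b above 0.45 m/s) or (horizontal distance between tin_c and pile_tin below 0.04 m and z of tin_c in the frame of pile_tin below 0.05 m and linear speed of tin_c above 0.45 m/s)).
It fails at once if a bystander (jar, mug, hex key, spanner, shaker) is moved by more than 30 mm (distance of any of jar, mug, hex_key, spanner, shaker from where it was at the start of the episode above 0.03 m).
It also fails if it takes over 61 s, if anything falls off the work surface, if the arm or the gripper's body presses on something with over 40 N, if the wrist force passes 120 N, or if a joint passes its speed limit or range.

## Robot

A 7-joint arm with a two-finger parallel gripper is mounted at the origin on the work surface. World frame = base frame: x ahead of the robot, y to its left, z up, the work surface at z = 0. Lengths are in m, angles in degrees, forces in N, time in s.
With the tool pointing down it reaches from about 0.425 to 0.875 m from the base axis. Payload 4.7 kg.
Tool frame: the origin (TCP) lies on the centre line of the jaws, within the pads' length; the fingertips stand 17 mm ahead of it and the grasp point (between the pads) lies 2 mm behind it; z points along the fingers, y is the line along which they close (so a half turn about z gives the same grasp; the last joint's range is limited). The gripper opens to 87 mm and grips with 3 to 60 N. Pads are 19 mm wide; open, the fingers measure 117 mm over their backs; the gripper's body (75 mm by 190 mm) begins 51 mm behind the grasp point.
Start: joints at [-63.822, 18.392, -4.016, 83.108, 1.295, 78.541, -3.26], TCP at [0.279, 0.587, 0.24] pointing down, gripper open.
Joint ranges: [-163.93, 163.93], [-17.29, 119.83], [-79.2, 71.16], [3.27, 140.29], [-89.18, 269.18], [5.43, 117.66], [-154.24, 154.24]. Speed limits (degrees/s): [147.25, 147.25, 180, 180, 180, 180, 180].

## Interface

Orientations are given as [roll, pitch, yaw] about the fixed x, y, z axes, in that order (R = Rz(yaw) Ry(pitch) Rx(roll)).
In Python, from cell import env, read_camera gives the robot as it stands.
- The arm moves only by the shell command python3 -m jog 'ROWS' [FORCE]. ROWS is JSON, a list of rows, each a list of 5 numbers: the opening, from 0 (shut) to 1 (fully open), then the shift along the tool's x, y, z each as a share of 0.02 m, from -1 to 1, then the turn about the tool's z as a share of 45 degrees, from -1 to 1. In form: [[gripper, x, y, z, yaw], ...]. A call has 1 to 12 rows; each row shifts and turns the commanded pose from where the row before left it, along the tool's axes as they then stand; what a row does not reach is not made up. A row lasts 1/12 s, in which the tool goes at most 41.7 mm and 7.16 degrees, less where a joint would pass 70% of its speed; a pose out of reach is approached as far as the arm can. A call with a number of a shift or a turn outside -1 to 1 is refused whole. A call with a gripper value outside its range is refused whole. The fingers move at their own pace and stop on an object; FORCE is the grip in N (left out, the last holds). Time passes only in rows, so rows that do not move let the fingers close. It gives the time, the measured TCP pose, the force, the opening and the grip force at its end, in the units of the state.
- env.get_obs(): the state, without advancing time (a new reading comes with each control period).
- read_camera(name): name is "scene" or "top"; returns a dict with "color" (420x560x3 uint8, red, green, blue), "range_z" (420x560 float32, m along the optical axis (not along the pixel's ray), 0 where there is no reading), "mtx" (3x3 intrinsics, pixels), "world_from_camera" (4x4, takes a point from camera to world coordinates). Camera axes: x right, y down, z forward; pixel columns grow to the right and rows downward; lengths in m; the calibration is good to about 2 mm. A picture is of the moment at which its call begins.
- env.sign_off(): hands the job in; it is judged then, once.
The state is a dict: "time_s": time; "qpos": joint angles; "joint_velocities": joint speeds; "effort": joint torques, N m; "tool_pos": TCP position; "tool_rot": TCP orientation; "force": force on the tool from outside, world axes, zero at the start; "wrist_torque": the same for the moment, N m; "grip_width": finger opening in m; "grasp_force": force on a finger pad.
Only numpy, scipy, OpenCV 4.12 (cv2) and the standard library are available. Lean on these libraries where they do the work, as an engineer would, in place of code of your own. Each camera call takes 0.05 s, during which the arm holds its last target. There are 200 camera calls.

## Working session

There is one attempt and no reset: what is moved stays moved. The work goes in short steps, Python scripts to look and compute and a shell command to move; the robot and the scene stay as the last step left them, time stands still between calls to the robot, and variables do not carry over. Pictures are saved under pics/ and viewed, at most 10 in all, crops included, and the job is handed in when it is done.

```bash
ls; mkdir -p pics
python3 - <<'E'
from cell import env, read_camera
import cv2,pickle
for n in("scene","top"):
    d=read_camera(n); pickle.dump(d,open(n+".pkl","wb"))
    cv2.imwrite(f"pics/{n}0.png",d["color"][:,:,::-1]); print(n,d["mtx"].tolist(),d["world_from_camera"].round(3).tolist())
o=env.get_obs(); print(o)
E
```

```text
pics
scene [[521.146744119857, 0.0, 285.819010916639], [0.0, 521.146744119857, 203.83107406937924], [0.0, 0.0, 1.0]] [[0.708, 0.381, -0.594, 1.263], [0.705, -0.356, 0.613, -0.785], [0.022, -0.853, -0.522, 0.704], [0.0, 0.0, 0.0, 1.0]]
top [[477.1812285450687, 0.0, 277.41685658131075], [0.0, 477.1812285450687, 213.29560809033745], [0.0, 0.0, 1.0]] [[-0.025, -0.982, 0.19, 0.347], [-1.0, 0.025, 0.001, -0.05], [-0.006, -0.19, -0.982, 1.069], [0.0, 0.0, 0.0, 1.0]]
{'time_s': 0.1, 'qpos': array([-63.82187098,  18.43527664,  -4.01482123,  83.16566126,
         1.29396945,  78.54153479,  -3.26093876]), 'joint_velocities': array([ 0.04577315, -0.03287911,  0.06216605, -0.15903893, -0.02589588,
        0.12216317, -0.0391941 ]), 'effort': array([ 3.56425528e-05, -4.92574024e+01, -4.05510915e-01, -3.13396025e+01,
       -6.41970173e-02,  3.94981191e-02,  8.86466955e-05]), 'tool_pos': array([0.2783534 , 0.58688234, 0.23858522]), 'tool_rot': array([-1.79902696e+02,  4.59384927e-03,  1.54629601e+02]), 'force': array([-0.39958568,  1.04326448, -0.21951693]), 'wrist_torque': array([ 0.00814406, -0.01375258, -0.01398038]), 'grasp_force': 0.0, 'grip_width': 0.08695247257902655}
```

View pics/top0.png

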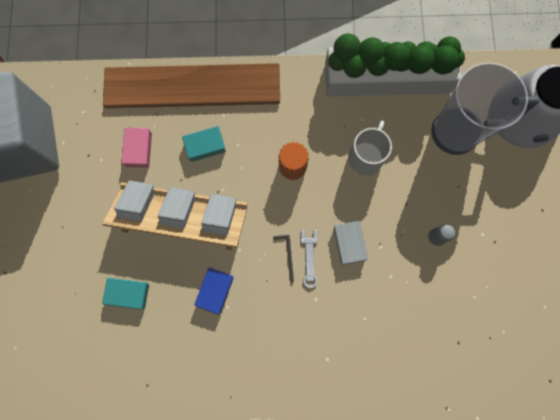

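View pics/scene0.png

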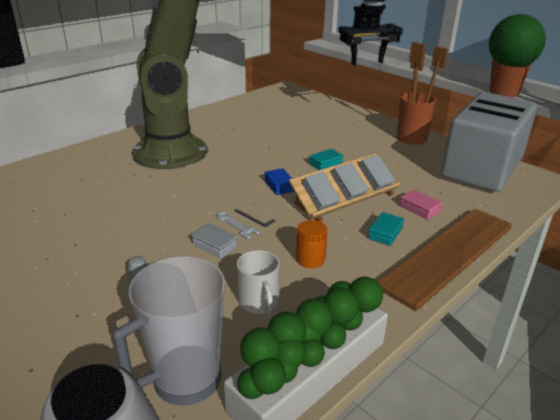

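Top view, what could be taken for the wanted tins: grey on the rack at (133,201), (177,207) and (219,215), which are the three to lift, and the lone grey tin at (351,242), which is the pile. The decoys are pink (136,146), turquoise (204,143) and (125,293), and blue (214,290). By description I choose the grey ones. Next I measure from both views.

```bash
cat > h.py <<'E'
import numpy as np,cv2
def cloud(d):
    z=d["range_z"];v,u=np.indices(z.shape);K=d["mtx"];T=d["world_from_camera"]
    p=np.stack([(u-K[0,2])/K[0,0]*z,(v-K[1,2])/K[1,1]*z,z],-1)
    w=p@T[:3,:3].T+T[:3,3]; w[z==0]=np.nan
    hsv=cv2.cvtColor(d["color"],cv2.COLOR_RGB2HSV)
    return w,hsv
def rect(p):
    c,s,a=cv2.minAreaRect((p[:,:2]*1000).astype(np.float32))
    if s[0]<s[1]: s=s[::-1];a+=90
    return np.round(c,1),np.round(s,1),round(((a+90)%180)-90,1)
E
python3 - <<'E'
import pickle,numpy as np,cv2
from h import *
D={n:pickle.load(open(n+".pkl","rb")) for n in("scene","top")}
t=cloud(D["top"])[0]
for u,v in[(133,201),(177,207),(219,215),(351,242)]: print(t[v,u].round(3))
for n in D:
    w,h=cloud(D[n]); grey=h[...,1]<80
    def near(u,v,r): c=t[v,u]; return np.hypot(w[...,0]-c[0],w[...,1]-c[1])<r
    m=near(351,242,.065)&(w[...,2]>.024)&(w[...,2]<.04)
    print(n,"pile",rect(w[m]),w[m][:,2].mean().round(4),m.sum())
    print("  table z",np.nanmedian(w[near(351,330,.03)][:,2]).round(4))
    for u,v in[(133,201),(177,207),(219,215)]:
        m=(near(u,v,.06)&grey&(w[...,2]>.03)).astype(np.uint8)
        # flat lid: local-normal selection through RANSAC-like refit
        _,l,st,_=cv2.connectedComponentsWithStats(m); m=l==1+np.argmax(st[1:,4])
        p=w[m]; q=p
        for k in range(12):
            c=np.median(q,0); n_=np.linalg.svd(q-q.mean(0),full_matrices=False)[2][2]; n_*=np.sign(n_[2])
            e=(p-q.mean(0))@n_; q=p[np.abs(e)<(.008 if k<4 else .003)]
        # project in plane
        ex=np.cross([0,0,1],n_);ex/=np.linalg.norm(ex);ey=np.cross(n_,ex)
        ab=np.stack([q@ex,q@ey],1);R=rect(ab); c=ex*R[0][0]/1e3+ey*R[0][1]/1e3+n_*(q@n_).mean()
        print(n,"lid ctr",c.round(4),"size",R[1],R[2],"tilt",np.degrees(np.arccos(n_[2])).round(1),"downhill yaw",np.degrees(np.arctan2(n_[1],n_[0])).round(1),len(q))
    m=near(177,207,.19)&(w[...,2]>.012)&(h[...,1]>90)&(h[...,0]<22)&(w[...,2]<.1)
    print(n,"rack",rect(w[m]),m.sum())
d=D["top"]["color"][120:320,90:390,::-1]; cv2.imwrite("pics/crop.png",cv2.resize(d,None,fx=2.6,fy=2.6,interpolation=cv2.INTER_CUBIC))
E
```

```text
[0.573 0.258 0.08 ]
[0.557 0.164 0.081]
[0.538 0.075 0.079]
[ 0.48  -0.208  0.032]
scene pile (array([ 480.8, -208.1]), array([89.8, 62.6]), 8.1) 0.0323 686
  table z 0.0012
scene lid ctr [0.5878 0.2565 0.0729] size [87.8 61. ] -88.7 tilt 31.5 downhill yaw -11.2 460
scene lid ctr [0.5706 0.1659 0.0726] size [88.9 60.1] -89.9 tilt 31.8 downhill yaw -10.5 513
scene lid ctr [0.5526 0.0753 0.0728] size [87.5 60. ] 89.9 tilt 31.4 downhill yaw -11.3 562
scene rack (array([550.9, 169. ]), array([292.2, 111. ]), 79.2) 1391
top pile (array([ 479.1, -207.6]), array([87.8, 58.7]), 9.0) 0.0313 1064
  table z -0.0005
top lid ctr [0.5848 0.2582 0.0725] size [89.6 58.7] 89.4 tilt 31.4 downhill yaw -10.5 796
top lid ctr [0.5676 0.167  0.0724] size [91.6 57.8] -89.5 tilt 31.3 downhill yaw -11.6 805
top lid ctr [0.5506 0.0762 0.0721] size [90.1 57.9] -89.5 tilt 31.2 downhill yaw -11.0 811
top rack (array([548.8, 171.6]), array([290.3, 108.4]), 79.0) 2696
```

View pics/crop.png

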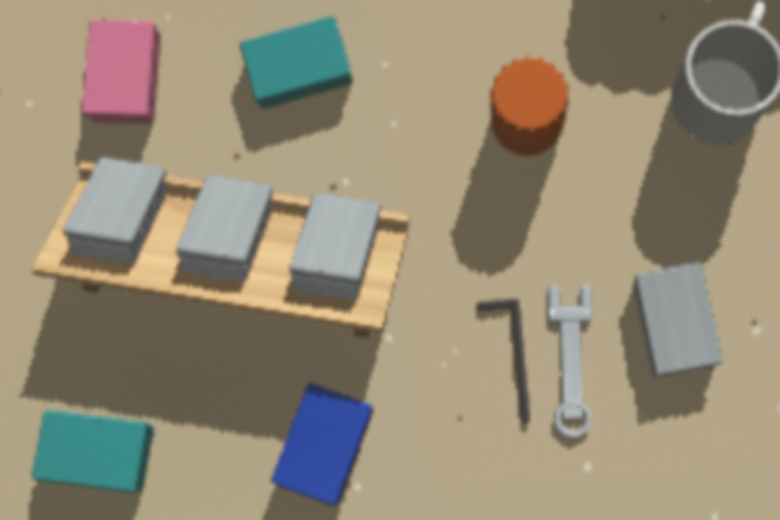

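The crop confirms it: three grey tins on the rack (crop about (118,205), (228,225), (337,240)) and the lone grey pile tin at (678,318); the jar, mug, hex key and spanner are as described. The two views agree within 3 mm, with lid tilt 31.5° and the pile lid at 32 mm. Now I move towards the left tin.

```bash
cat > go.py <<'E'
# usage: go.py x y z yaw -> shares needed
import sys,numpy as np
from cell import env
from scipy.spatial.transform import Rotation as R
x,y,z,yaw=map(float,sys.argv[1:5]); o=env.get_obs()
r=o["tool_rot"]; d=R.from_euler("xyz",[180,0,yaw],degrees=True).inv().apply(np.array([x,y,z])-o["tool_pos"])/.02
print("t",round(o["time_s"],2),"pos",o["tool_pos"].round(4),"rot",r.round(1),"F",o["force"].round(2),"shares(after yaw)",d.round(2),"yaw share",round(-((yaw-r[2]+180)%360-180)/45,3))
E
python3 -m jog '[[0.86,0,0,0,-0.11],[0.86,0,0,0,-0.11],[0.86,0,0,0,-0.1],[0.86,-1,-0.74,0,0],[0.86,-1,-0.74,0,0],[0.86,-1,-0.74,0,0],[0.86,-1,-0.74,0,0],[0.86,-1,-0.74,0,0],[0.86,-1,-0.74,0,0],[0.86,-1,-0.74,0,0],[0.86,-1,-0.74,0,0],[0.86,-1,-0.74,0,0]]' 25
python3 -m jog '[[0.86,-1,-0.74,0,0],[0.86,-1,-0.74,0,0],[0.86,-1,-0.74,0,0],[0.86,-1,-0.74,0,0],[0.86,-1,-0.74,0,0],[0.86,-1,-0.74,0,0],[0.86,-1,-0.74,0,0],[0.86,0,0,0,0],[0.86,0,0,0,0],[0.86,0,0,0,0]]'
python3 go.py .578 .259 .140 169
```

```text
time_s: 1.1
tool_pos: [0.4304, 0.4211, 0.2391]
tool_rot: [-180.0, -0.0, 169.0]
force: [0.7, 1.0, -0.5]
grip_width: 0.075
grasp_force: 0.0
time_s: 1.93
tool_pos: [0.547, 0.2946, 0.2391]
tool_rot: [180.0, -0.1, 169.1]
force: [-0.0, -0.0, 0.1]
grip_width: 0.0753
grasp_force: 0.0
t 1.93 pos [0.547  0.2946 0.2391] rot [ 1.800e+02 -1.000e-01  1.691e+02] F [-0.03 -0.    0.12] shares(after yaw) [-1.86 -1.45  4.95] yaw share 0.001
```

```bash
python3 -m jog '[[0.86,-0.93,-0.72,0,0],[0.86,-0.93,-0.73,0,0],[0.86,0,0,1,0],[0.86,0,0,1,0],[0.86,0,0,1,0],[0.86,0,0,1,0],[0.86,0,0,1,0],[0.86,0,0,0,0],[0.86,0,0,0,0]]'
python3 go.py .578 .259 .066 169
```

```text
time_s: 2.68
tool_pos: [0.577, 0.2596, 0.1386]
tool_rot: [-179.9, -0.1, 169.2]
force: [-0.5, 1.0, 0.7]
grip_width: 0.075
grasp_force: 0.0
t 2.68 pos [0.577  0.2596 0.1386] rot [-1.799e+02 -1.000e-01  1.692e+02] F [-0.5   0.99  0.74] shares(after yaw) [-0.05 -0.02  3.63] yaw share 0.004
```

```bash
python3 -m jog '[[0.86,0,0,0.9,0],[0.86,0,0,0.9,0],[0.86,0,0,0.9,0],[0.86,0,0,0.6,0],[0.86,0,0,0.3,0],[0.86,0,0,0,0],[0.86,0,0,0,0]]'
python3 -m jog '[[0,0,0,0,0],[0,0,0,0,0],[0,0,0,0,0],[0,0,0,0,0],[0,0,0,0,0],[0,0,0,0,0]]'
python3 -m jog '[[0,0,0,-0.3,0],[0,0,0,-0.5,0],[0,0,0,-0.5,0],[0,0,0,-0.2,0],[0,0,0,0,0],[0,0,0,0,0],[0,0,0,0,0]]'
for i in 1 2 3 4 5 6; do python3 -m jog '[[0,0,0,0,0]]' | grep '^force'; done
python3 go.py .578 .259 .066 169
```

```text
time_s: 3.27
tool_pos: [0.5792, 0.2589, 0.0686]
tool_rot: [179.9, 0.1, 169.0]
force: [0.4, -0.6, 0.5]
grip_width: 0.0753
grasp_force: 0.0
time_s: 3.77
tool_pos: [0.5794, 0.259, 0.0685]
tool_rot: [179.9, 0.1, 169.0]
force: [0.5, 0.4, 3.6]
grip_width: 0.0577
grasp_force: 25.0
time_s: 4.35
tool_pos: [0.5783, 0.2583, 0.0973]
tool_rot: [-180.0, -0.0, 169.0]
force: [0.4, 0.0, -1.7]
grip_width: 0.058
grasp_force: 25.0
force: [-0.8, -0.1, -1.7]
force: [-0.7, 0.3, -1.3]
force: [-0.4, 0.1, -0.6]
force: [0.3, -0.2, -0.6]
force: [0.4, -0.6, -1.0]
force: [-0.4, -0.0, -1.1]
t 4.85 pos [0.5786 0.2584 0.0975] rot [-180.   -0.  169.] F [-0.42 -0.01 -1.11] shares(after yaw) [0.04 0.02 1.57] yaw share 0.001
```

Left tin weighs about 1.1 N, so it is an empty. I set it back and go to the middle one.

```bash
python3 -m jog '[[0,0,0,0.6,0],[0,0,0,0.5,0],[0,0,0,0.25,0],[0,0,0,0.1,0],[0,0,0,0,0],[0,0,0,0,0]]'
python3 -m jog '[[0.86,0,0,0,0],[0.86,0,0,0,0],[0.86,0,0,0,0],[0.86,0,0,-0.5,0],[0.86,0,0,-1,0],[0.86,0,0,-1,0],[0.86,0,0,-1,0],[0.86,0,0,-0.5,0]]'
python3 -m jog '[[0.86,0,-0.9,0,0],[0.86,0,-1,0,0],[0.86,0,-1,0,0],[0.86,0,-1,0,0],[0.86,0,-0.73,0,0],[0.86,0,0,0,0],[0.86,0,0,0,0]]'
python3 go.py .561 .168 .067 169
python3 - <<'E'
from cell import read_camera
import cv2
d=read_camera("top"); cv2.imwrite("pics/t1.png",cv2.resize(d["color"][120:320,60:360,::-1],None,fx=2,fy=2))
E
```

```text
time_s: 5.35
tool_pos: [0.5791, 0.2581, 0.0684]
tool_rot: [-180.0, 0.0, 169.0]
force: [1.5, -0.8, 1.4]
grip_width: 0.0579
grasp_force: 25.0
time_s: 6.02
tool_pos: [0.5798, 0.2591, 0.1521]
tool_rot: [179.8, 0.2, 169.0]
force: [1.0, 1.0, 0.6]
grip_width: 0.075
grasp_force: 0.0
time_s: 6.6
tool_pos: [0.5611, 0.1673, 0.1488]
tool_rot: [180.0, 0.0, 168.9]
force: [0.2, 0.3, -0.8]
grip_width: 0.0745
grasp_force: 0.0
t 6.6 pos [0.5611 0.1673 0.1488] rot [180.    0.  168.9] F [ 0.21  0.32 -0.85] shares(after yaw) [0.01 0.03 4.09] yaw share -0.001
```

View pics/t1.png

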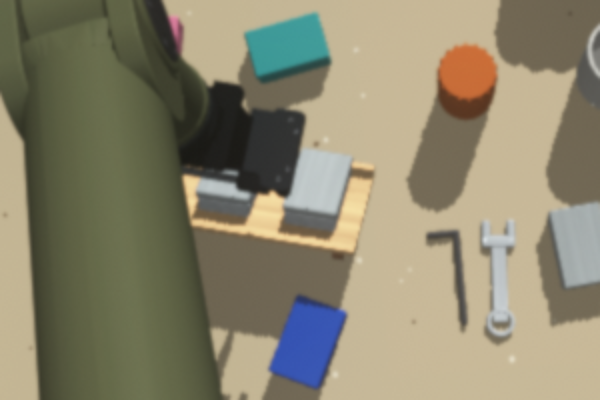

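The picture shows the gripper over the middle tin (crop about (230,190)), with the right tin untouched at (318,187) and the left one hidden by the arm. Now I weigh the middle tin.

```bash
python3 -m jog '[[0.86,0,0,1,0],[0.86,0,0,1,0],[0.86,0,0,1,0],[0.86,0,0,0.6,0],[0.86,0,0,0.4,0],[0.86,0,0,0,0],[0.86,0,0,0,0]]'
python3 -m jog '[[0,0,0,0,0],[0,0,0,0,0],[0,0,0,0,0],[0,0,0,0,0],[0,0,0,0,0],[0,0,0,0,0]]'
python3 -m jog '[[0,0,0,-0.3,0],[0,0,0,-0.5,0],[0,0,0,-0.5,0],[0,0,0,-0.2,0],[0,0,0,0,0],[0,0,0,0,0],[0,0,0,0,0]]'
for i in 1 2 3 4 5 6; do python3 -m jog '[[0,0,0,0,0]]' | grep '^force'; done
python3 go.py .561 .168 .067 169
```

```text
time_s: 7.23
tool_pos: [0.5612, 0.1682, 0.0687]
tool_rot: [180.0, -0.0, 169.1]
force: [-0.4, 0.2, -0.2]
grip_width: 0.0748
grasp_force: 0.0
time_s: 7.73
tool_pos: [0.5619, 0.1684, 0.0696]
tool_rot: [179.9, 0.1, 169.0]
force: [1.7, 2.7, 2.6]
grip_width: 0.0578
grasp_force: 25.0
time_s: 8.32
tool_pos: [0.5606, 0.1673, 0.0982]
tool_rot: [-180.0, -0.0, 169.0]
force: [0.5, 0.4, -4.8]
grip_width: 0.0579
grasp_force: 25.0
force: [-0.2, 0.9, -4.4]
force: [-0.4, -0.4, -4.4]
force: [1.0, 0.7, -4.9]
force: [-0.8, -0.4, -4.9]
force: [-0.3, 0.6, -4.8]
force: [0.6, 0.2, -4.2]
t 8.82 pos [0.561  0.1675 0.0985] rot [-180.   -0.  169.] F [ 0.59  0.2  -4.21] shares(after yaw) [0.   0.02 1.57] yaw share 0.001
```

Middle tin weighs about 4.6 N, so it is the full one. I lift it and carry it to a clear spot on the counter to flatten it there first.

```bash
python3 -m jog '[[0,0,0,-0.5,0],[0,0,0,-1,0],[0,0,0,-1,0],[0,0,0,-1,0],[0,0,0,-1,0],[0,0,0,-0.5,0],[0,0,0,0,-0.11],[0,0,0,0,-0.11],[0,0,0,0,-0.11],[0,0,0,0,-0.1],[0,0,0,0,0]]' 30
python3 go.py .37 -.30 .2 -171.5
```

```text
time_s: 9.73
tool_pos: [0.5609, 0.1674, 0.1986]
tool_rot: [180.0, -0.0, -171.5]
force: [-0.4, -0.4, -4.5]
grip_width: 0.0575
grasp_force: 30.0
t 9.73 pos [0.5609 0.1674 0.1986] rot [ 180.    -0.  -171.5] F [-0.38 -0.45 -4.54] shares(after yaw) [ 12.89 -21.7   -0.07] yaw share -0.0
```

```bash
python3 -m jog '[[0,0.3,-0.5,0,0],[0,0.54,-0.9,0,0],[0,0.54,-0.9,0,0],[0,0.54,-0.9,0,0],[0,0.54,-0.9,0,0],[0,0.54,-0.9,0,0],[0,0.54,-0.9,0,0],[0,0.54,-0.9,0,0],[0,0.54,-0.9,0,0],[0,0.54,-0.9,0,0],[0,0.54,-0.9,0,0],[0,0.54,-0.9,0,0]]'
python3 -m jog '[[0,0.54,-0.9,0,0],[0,0.54,-0.9,0,0],[0,0.54,-0.9,0,0],[0,0.54,-0.9,0,0],[0,0.54,-0.9,0,0],[0,0.54,-0.9,0,0],[0,0.54,-0.9,0,0],[0,0.54,-0.9,0,0],[0,0.54,-0.9,0,0],[0,0.54,-0.9,0,0],[0,0.54,-0.9,0,0],[0,0.3,-0.5,0,0]]'
python3 -m jog '[[0,0.3,-0.6,0,0],[0,0,0,0,0],[0,0,0,0,0],[0,0,0,0,0]]'
python3 go.py .37 -.30 .06 -171.5
python3 - <<'E'
from cell import read_camera
import cv2
d=read_camera("scene"); cv2.imwrite("pics/s1.png",cv2.resize(d["color"][100:300,80:380,::-1],None,fx=2.4,fy=2.4))
E
```

```text
time_s: 10.73
tool_pos: [0.4666, -0.0582, 0.1986]
tool_rot: [180.0, 0.0, -171.8]
force: [-0.1, 0.1, -4.6]
grip_width: 0.0577
grasp_force: 30.0
time_s: 11.73
tool_pos: [0.3722, -0.2833, 0.1987]
tool_rot: [-180.0, 0.0, -172.0]
force: [-0.2, 0.7, -5.3]
grip_width: 0.0582
grasp_force: 30.0
time_s: 12.07
tool_pos: [0.3704, -0.2924, 0.1985]
tool_rot: [179.9, 0.0, -171.7]
force: [-0.4, -0.0, -5.4]
grip_width: 0.0579
grasp_force: 30.0
t 12.07 pos [ 0.3704 -0.2924  0.1985] rot [ 179.9    0.  -171.7] F [-0.43 -0.02 -5.37] shares(after yaw) [ 0.08 -0.37  6.92] yaw share -0.004
```

View pics/s1.png

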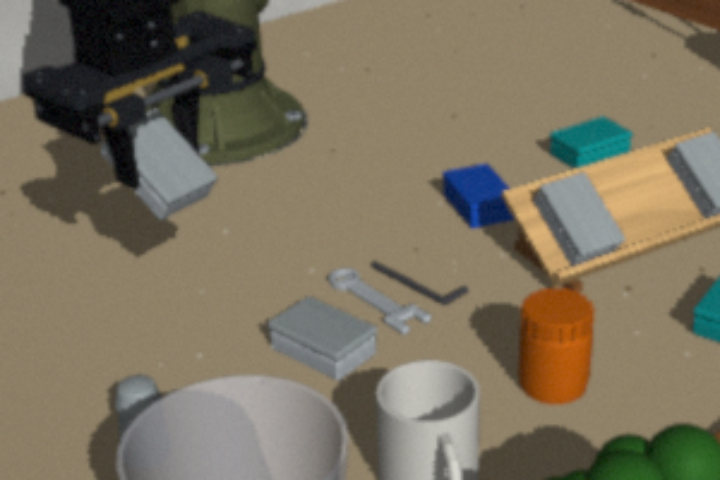

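The tin is held tilted, far end low (crop about (175,165)); the pile tin, hex key, spanner and both empties are undisturbed. I lower it and pivot it flat on the free counter.

```bash
python3 -m jog '[[0,0,0,0.6,0],[0,0,0,1,0],[0,0,0,1,0],[0,0,0,1,0],[0,0,0,1,0],[0,0,0,1,0],[0,0,0,1,0],[0,0,0,0.6,0],[0,0,0,0.2,0],[0,0,0,0,0],[0,0,0,0,0]]'
python3 -m jog '[[0,0,0,0.1,0],[0,0,0,0.1,0],[0,0.1,0,0.1,0],[0,0.1,0,0.1,0],[0,0.1,0,0.1,0],[0,0.1,0,0.1,0],[0,0.1,0,0.1,0],[0,0,0,0,0]]' 12
python3 go.py .37 -.30 .024 -171.5
```

```text
time_s: 13.03
tool_pos: [0.3712, -0.293, 0.0511]
tool_rot: [-180.0, 0.0, -171.6]
force: [0.3, -0.3, -3.7]
grip_width: 0.0576
grasp_force: 30.0
time_s: 13.7
tool_pos: [0.3604, -0.2949, 0.0362]
tool_rot: [-180.0, 0.0, -171.7]
force: [0.0, -0.2, -2.6]
grip_width: 0.0579
grasp_force: 12.0
t 13.7 pos [ 0.3604 -0.2949  0.0362] rot [-180.     0.  -171.7] F [ 0.02 -0.19 -2.6 ] shares(after yaw) [-0.44 -0.32  0.61] yaw share -0.004
```

```bash
python3 -m jog '[[0,0.1,0,0.1,0],[0,0.1,0,0.1,0],[0,0.1,0,0.1,0],[0,0.1,0,0.1,0],[0,0.05,0,0.1,0],[0,0,0,0.1,0],[0,0,0,0,0],[0,0,0,0,0]]'
python3 - <<'E'
from cell import read_camera
from h import *
d=read_camera("top"); w,h=cloud(d)
d2=read_camera("scene"); w2,_=cloud(d2)
m=(np.hypot(w2[...,0]-.37,w2[...,1]+.295)<.09)&(w2[...,2]>.022)&(w2[...,2]<.055)&(cv2.cvtColor(d2["color"],cv2.COLOR_RGB2HSV)[...,2]>70)
print(rect(w2[m]),np.percentile(w2[m][:,2],[5,50,95]),m.sum())
cv2.imwrite("pics/s2.png",np.hstack([cv2.resize(d2["color"][120:240,80:230,::-1],(500,400)),cv2.resize(d["color"][220:380,300:420,::-1],(300,400))]))
E
python3 go.py .37 -.30 .024 -171.5
```

```text
time_s: 14.37
tool_pos: [0.3518, -0.296, 0.0253]
tool_rot: [179.9, 0.0, -171.6]
force: [-0.4, 1.9, 9.4]
grip_width: 0.0579
grasp_force: 12.0
(array([ 383. , -289.8]), array([139.5,  65.8]), 14.4) [0.02672216 0.03274448 0.03488125] 517
t 14.47 pos [ 0.3518 -0.2961  0.0254] rot [ 180.     0.  -171.6] F [-1.77  2.04  8.27] shares(after yaw) [-0.87 -0.33  0.07] yaw share -0.003
```

View pics/s2.png

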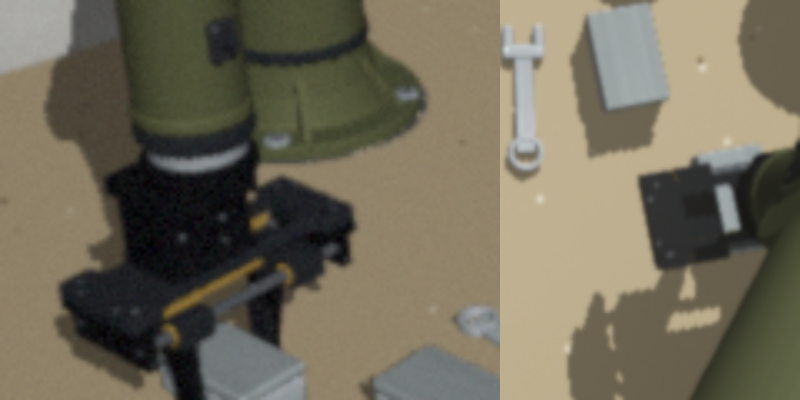

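The tin lies flat on the counter between the fingers, with +9 N upward on the tool and the lid at about 32 mm. I release, rise and measure it for a centred regrip.

```bash
python3 -m jog '[[0.86,0,0,0,0],[0.86,0,0,0,0],[0.86,0,0,0,0],[0.86,0,0,-0.6,0],[0.86,0,0,-1,0],[0.86,0,0,-1,0],[0.86,0,0,-1,0],[0.86,0,0,-1,0],[0.86,0,0,-1,0],[0.86,0,0,-0.5,0],[0.86,0,0,0,0]]'
cat > meas.py <<'E'
from cell import read_camera
from h import *
import sys
x,y,lo,hi=map(float,sys.argv[1:5])
for n in("scene","top"):
    w,h=cloud(read_camera(n))
    m=(np.hypot(w[...,0]-x,w[...,1]-y)<.075)&(w[...,2]>lo)&(w[...,2]<hi)&(h[...,2]>60)
    _,l,st,_=cv2.connectedComponentsWithStats(m.astype(np.uint8)); m=l==1+np.argmax(st[1:,4])
    print(n,rect(w[m]),np.percentile(w[m][:,2],[10,50,90]).round(4),m.sum())
E
python3 meas.py .365 -.295 .025 .04
python3 meas.py .48 -.208 .025 .04
python3 go.py .365 -.295 .024 -171.5
```

```text
time_s: 15.38
tool_pos: [0.3529, -0.2968, 0.1484]
tool_rot: [-179.9, 0.2, -171.6]
force: [0.2, -0.4, -0.3]
grip_width: 0.0744
grasp_force: 0.0
scene (array([ 355.5, -296.6]), array([92.5, 59.8]), 7.3) [0.0295 0.0328 0.0347] 652
top (array([ 346.4, -313.8]), array([43.7, 25.7]), 8.2) [0.0288 0.0315 0.0338] 240
scene (array([ 481.9, -207.8]), array([90.9, 61.7]), 9.1) [0.0293 0.0326 0.0348] 679
top (array([ 479.3, -207.3]), array([88. , 58.5]), 9.0) [0.0286 0.0312 0.0335] 1058
t 15.58 pos [ 0.3509 -0.2954  0.1451] rot [ 1.799e+02 -1.000e-01 -1.716e+02] F [ 0.34 -1.02  0.43] shares(after yaw) [-0.7  -0.08  6.06] yaw share -0.003
```

Tin at about (0.354, -0.297), lid at 32 mm, yaw 7–8°, nearly centred under the TCP. I regrip, lift and check.

```bash
python3 -m jog '[[0.86,-0.07,0,0.6,0],[0.86,0,0,1,0],[0.86,0,0,1,0],[0.86,0,0,1,0],[0.86,0,0,1,0],[0.86,0,0,0.9,0],[0.86,0,0,0.5,0],[0.86,0,0,0.2,0],[0.86,0,0,0,0],[0.86,0,0,0,0]]' 25
python3 -m jog '[[0,0,0,0,0],[0,0,0,0,0],[0,0,0,0,0],[0,0,0,0,0],[0,0,0,0,0],[0,0,0,0,0]]'
python3 go.py .354 -.2965 .022 -171.5
python3 -m jog '[[0,0,0,-0.5,0],[0,0,0,-1,0],[0,0,0,-1,0],[0,0,0,-1,0],[0,0,0,-0.5,0],[0,0,0,0,-0.01],[0,0,0,0,0],[0,0,0,0,0]]' 30
python3 go.py .480 -.208 .11 -171.1
```

```text
time_s: 16.42
tool_pos: [0.3532, -0.296, 0.0228]
tool_rot: [-180.0, -0.0, -171.6]
force: [0.5, 0.0, -0.4]
grip_width: 0.0749
grasp_force: 0.0
time_s: 16.92
tool_pos: [0.3536, -0.2959, 0.0232]
tool_rot: [-180.0, 0.1, -171.6]
force: [-1.2, 0.3, 6.2]
grip_width: 0.058
grasp_force: 25.0
t 16.92 pos [ 0.3536 -0.2959  0.0232] rot [-1.800e+02  1.000e-01 -1.716e+02] F [-1.17  0.27  6.24] shares(after yaw) [-0.01 -0.03  0.06] yaw share -0.003
time_s: 17.58
tool_pos: [0.3522, -0.295, 0.1013]
tool_rot: [179.9, -0.1, -171.2]
force: [-0.8, -0.5, -5.2]
grip_width: 0.0579
grasp_force: 30.0
t 17.58 pos [ 0.3522 -0.295   0.1013] rot [ 1.799e+02 -1.000e-01 -1.712e+02] F [-0.82 -0.46 -5.22] shares(after yaw) [-6.99  3.31 -0.43] yaw share -0.001
```

```bash
python3 -m jog '[[0,-0.4,0.19,0,0],[0,-0.78,0.37,0,0],[0,-0.78,0.37,0,0],[0,-0.78,0.37,0,0],[0,-0.78,0.37,0,0],[0,-0.78,0.37,0,0],[0,-0.78,0.37,0,0],[0,-0.78,0.37,0,0],[0,-0.7,0.33,0,0],[0,-0.4,0.2,0,0],[0,0,0,0,0],[0,0,0,0,0]]'
python3 -m jog '[[0,0,0,0,0],[0,0,0,0,0]]'
python3 go.py .480 -.208 .055 -171.1
python3 - <<'E'
from cell import read_camera
from h import *
d=read_camera("scene"); w,h=cloud(d)
cv2.imwrite("pics/s3.png",cv2.resize(d["color"][130:280,140:340,::-1],(800,600),interpolation=cv2.INTER_CUBIC))
E
```

```text
time_s: 18.58
tool_pos: [0.4803, -0.209, 0.1023]
tool_rot: [-180.0, -0.1, -171.1]
force: [-1.0, -0.4, -5.4]
grip_width: 0.058
grasp_force: 30.0
time_s: 18.75
tool_pos: [0.4795, -0.2099, 0.1025]
tool_rot: [180.0, -0.0, -171.3]
force: [-0.1, -0.2, -3.8]
grip_width: 0.0578
grasp_force: 30.0
t 18.75 pos [ 0.4795 -0.2099  0.1025] rot [ 180.    -0.  -171.3] F [-0.05 -0.24 -3.79] shares(after yaw) [-0.04  0.09  2.38] yaw share -0.004
```

View pics/s3.png

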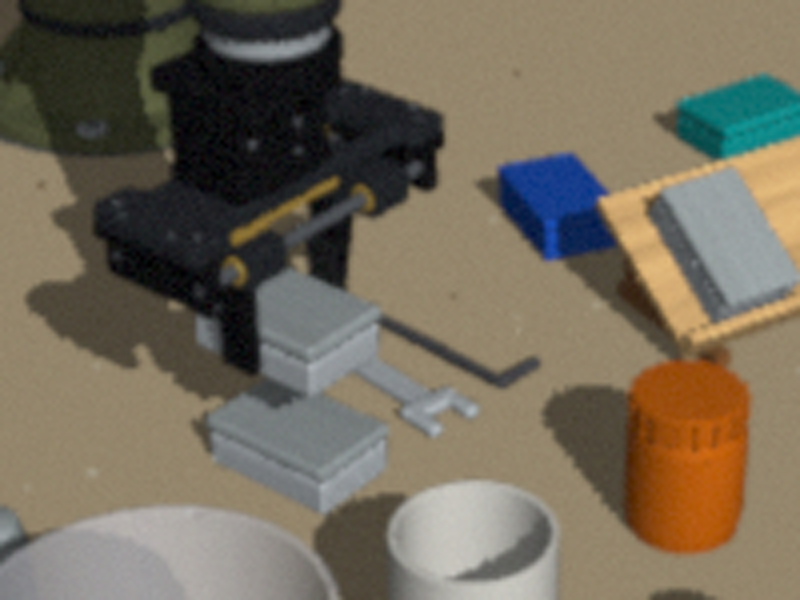

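The held tin is level, right above and parallel to the pile tin (crop (300,330) over (300,445)). I lower it gently.

```bash
python3 -m jog '[[0,0,0.08,0.3,0],[0,0,0,0.5,0],[0,0,0,0.5,0],[0,0,0,0.4,0],[0,0,0,0.2,0],[0,0,0,0.1,0],[0,0,0,0.1,0],[0,0,0,0.05,0],[0,0,0,0.05,0],[0,0,0,0,0],[0,0,0,0,0]]'
python3 go.py .480 -.208 .055 -171.1; python3 -m jog '[[0,0,0,0.05,0],[0,0,0,0.05,0],[0,0,0,0,0]]';python3 -m jog '[[0,0,0,0.03,0],[0,0,0,0,0]]';python3 go.py .480 -.208 .055 -171.1
```

```text
time_s: 19.72
tool_pos: [0.4805, -0.2074, 0.0588]
tool_rot: [-180.0, 0.0, -171.2]
force: [-0.1, 0.5, -4.1]
grip_width: 0.0578
grasp_force: 30.0
t 19.72 pos [ 0.4805 -0.2074  0.0588] rot [-180.     0.  -171.2] F [-0.09  0.46 -4.06] shares(after yaw) [ 0.03 -0.02  0.19] yaw share -0.001
time_s: 19.97
tool_pos: [0.4802, -0.2073, 0.0565]
tool_rot: [180.0, -0.0, -171.2]
force: [0.5, 0.8, -4.7]
grip_width: 0.0576
grasp_force: 30.0
time_s: 20.13
tool_pos: [0.4802, -0.2073, 0.0559]
tool_rot: [180.0, 0.0, -171.2]
force: [0.6, 0.6, -4.9]
grip_width: 0.0579
grasp_force: 30.0
t 20.13 pos [ 0.4802 -0.2073  0.0559] rot [ 180.     0.  -171.2] F [ 0.57  0.61 -4.94] shares(after yaw) [ 0.02 -0.03  0.04] yaw share -0.002
```

```bash
python3 -m jog '[[0,0,0,0.05,0],[0,0,0,0,0],[0,0,0,0,0]]' ;python3 -m jog '[[0,0,0,0.04,0],[0,0,0,0,0],[0,0,0,0,0]]';python3 -m jog '[[0,0,0,0.04,0],[0,0,0,0,0],[0,0,0,0,0]]'
```

```text
time_s: 20.38
tool_pos: [0.4804, -0.2074, 0.0552]
tool_rot: [180.0, 0.0, -171.2]
force: [-1.6, 0.6, -1.4]
grip_width: 0.0578
grasp_force: 30.0
time_s: 20.63
tool_pos: [0.4804, -0.2074, 0.0552]
tool_rot: [180.0, 0.0, -171.2]
force: [-3.9, 1.6, 5.7]
grip_width: 0.0578
grasp_force: 30.0
time_s: 20.88
tool_pos: [0.4804, -0.2075, 0.0552]
tool_rot: [179.9, 0.0, -171.2]
force: [-7.0, 2.4, 11.4]
grip_width: 0.058
grasp_force: 30.0
```

Seated. I ease off, open, rise and check.

```bash
python3 -m jog '[[0,0,0,-0.06,0],[0,0,0,0,0],[0.8,0,0,0,0],[0.8,0,0,0,0],[0.8,0,0,0,0],[0.8,0,0,-0.3,0],[0.8,0,0,-1,0],[0.8,0,0,-1,0],[0.8,0,0,-1,0],[0.8,0,0,-1,0],[0.8,0,0,-1,0],[0.8,0,0,-1,0]]'
python3 -m jog '[[0.8,1,0,-1,0],[0.8,1,0,-1,0],[0.8,1,1,-0.5,0],[0.8,0.5,1,0,0],[0.8,0,1,0,0],[0.8,0,1,0,0],[0.8,0,1,0,0],[0.8,0,0,0,0]]'
python3 meas.py .48 -.208 .055 .075
python3 - <<'E'
from cell import read_camera
from h import *
a,b=read_camera("scene")["color"],read_camera("top")["color"]
cv2.imwrite("pics/end.png",np.hstack([cv2.resize(a[130:280,150:390,::-1],(480,300)),cv2.resize(b[120:320,90:390,::-1],(320,300))]))
E
```

```text
time_s: 21.88
tool_pos: [0.4803, -0.2075, 0.182]
tool_rot: [-180.0, 0.0, -171.2]
force: [0.1, -0.2, -0.3]
grip_width: 0.0697
grasp_force: 0.0
time_s: 22.55
tool_pos: [0.3955, -0.1157, 0.2309]
tool_rot: [179.9, 0.1, -170.9]
force: [-0.2, 0.4, 0.1]
grip_width: 0.0698
grasp_force: 0.0
scene (array([ 481.7, -209.9]), array([91.4, 59.6]), 8.9) [0.0609 0.0647 0.0664] 691
top (array([ 527.3, -226.5]), array([1.9, 0. ]), 79.0) [0.0596 0.0603 0.061 ] 2
```

View pics/end.png

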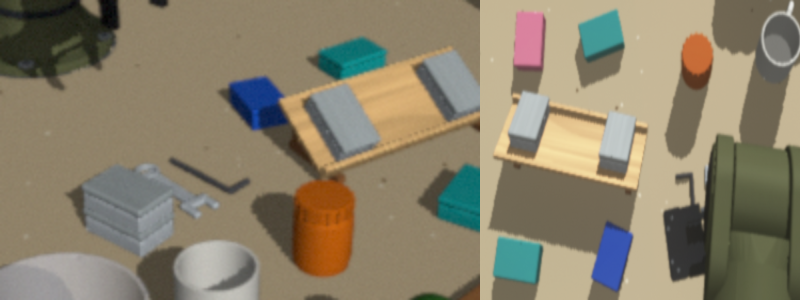

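The picture shows one square pile at left view (128,208), with its lid at 64 mm and within about 2 mm of the pile tin's centre. Both empties are in place at right view (529,120) and (618,143), and the bystanders have not moved.

```bash
python3 -c "
from cell import env
print(env.sign_off())"
```

```text
the job is handed in; nothing more can be done
None
```

The full tin was the middle one (about 4.6 N; I did not weigh the right-hand tin); it now stands square on the pile tin, within about 2 mm by camera. Both empties lie in their places on the rack, nothing else looks moved, and the job was handed in at about 23 s; no verdict was returned.

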